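# Unlock the boiler's service hatch

## Task

Take the service key with the flat blade and flat paddle handle from its stand, push it fully home in the slot of the lock plate on top of the low steel boiler base, then turn it clockwise (seen from above) until the bolt lets go and the hatch springs open. Leave the key fully home in the lock and let go of it; leave the round-knobbed key in its own stand.

Things in the scene. Friction and masses are not known exactly. Their poses are not given: they have to be found in the camera images.
- key_grip (a point): Centre of the key's black paddle handle: 60 mm along x, 16 thick along y, 54 high (z up). Below it a collar plate 80 x 50 x 6, underside 33 mm under this point, then a flat steel blade 38 wide (x), 8 thick, 40 long. Hangs upright by the collar in one of two fixed stands, plate top 56 mm up; lift 45 mm to clear. Pinch across y from above. Loose, 0.1 to 0.2 kg; fits either way round.
- lock (a point): Centre of the slot (along x), on the upper face of the 82 mm square lock plate, 110 mm up on the boiler base (360 x 240, top 10 mm lower). Slot 52 x 22, 44 deep, mouth flared to 64 x 34. Key home: collar on plate, handle centre 33 mm above this point. Plate and frame turn clockwise with the key, 22 deg play, 0.05 N m; hatch freed at 30 deg, stop at 83: turn the key 80. No spring back.
- hatch (a joint): Angle of the steel hatch (182 x 190 x 4 mm) in the boiler base's top, beyond the lock plate, near edge 58 mm from the slot's centre. 0: shut, held by the bolt; it springs up by itself to 0.3 rad when freed. Hinged at its far edge, its near edge rises 54 mm.
- knob_key_grip (a point): Centre of the round black knob (36 mm across, 54 high) of the other key, loose, hanging in the second stand 120 mm or more away. Its round 20 mm shank does not fit the slot. Leave it alone.
Mind the look-alikes: they are no part of the job. Leave any yellow look-alike of the part that bears key_grip alone.

How it is judged:
By the outcome, as a careful person would: the job done as asked, in the order asked, and still so for the second after the job is handed in, with the robot touching nothing.
It also fails if it takes over 45 s, if anything falls off the work surface, if the arm or the gripper's body presses on something with over 40 N, if the wrist force passes 120 N, or if a joint passes its speed limit or range.

## Robot

A 7-joint arm with a two-finger parallel gripper is mounted at the origin on the work surface. World frame = base frame: x ahead of the robot, y to its left, z up, the work surface at z = 0. Lengths are in mm, angles in rad, forces in N, time in s.
With the tool pointing down it reaches from about 425 to 975 mm from the base axis. Payload 16.7 kg.
Tool frame: the origin (TCP) lies midway between the tips of the shut fingers; the grasp point (between the pads) lies 19 mm behind it (r.tcp_to_grasp is the distance from the TCP to the grasp point, in mm); y points along the fingers, z is the direction in which the jaws open and shut, and the axes are right-handed (so a half turn about y gives the same grasp; the last joint's range is limited). The gripper opens to 85 mm and grips with 20 to 120 N. Pads are 22 mm wide; open, the fingers measure 114 mm over their backs; the gripper's body (76 mm by 85 mm) begins 54 mm behind the grasp point. The pads swing forward as they close: fully open they stand 13 mm farther back than shut.
Start: joints at [1.173, 0.426, 0.074, 1.606, -0.034, 1.111, -0.067], TCP at [166.183, -654.186, 231.302] pointing down, gripper open.
Joint ranges: [-2.85, 2.85], [-0.5, 2.14], [-1.23, 1.37], [0.21, 2.46], [-1.02, 4.16], [0.16, 2.05], [-2.73, 2.73]. Speed limits (rad/s): [1.89, 1.89, 2.39, 2.39, 3.01, 3.01, 3.01].

## Interface

Orientations are given as a unit quaternion [w, x, y, z].
In Python, from cell import get_state, optics, order, r gives the robot as it stands. The module is installed in compiled form; this text tells all that it offers.
- The arm moves only by the tool jog_arm, never from a script. Its argument "motion" is a list of rows, each an object of numbers: "hand": the finger opening in mm, from 0 to 85.4; "dx", "dy", "dz": the shift along the tool's x, y, z in mm; "spin": the turn about the tool's y in degrees. In form: [{"hand": .., "dx": .., "dy": .., "dz": .., "spin": ..}, ...]. A call has 1 to 10 rows; each row is the pose to reach, as a shift and turn from the pose commanded when the call began, along the tool's axes at that moment; what a row does not reach only later rows make up. A row lasts 1/10 s, in which the tool goes at most 50 mm and 8.59 degrees, less where a joint would pass 70% of its speed; a pose out of reach is approached as far as the arm can. A call with a gripper value outside its range is refused whole. The fingers move at their own pace and stop on an object; "grip_force" is the grip in N (left out, the last holds). Time passes only in rows, so rows that repeat a pose let the fingers close. It gives the time, the measured TCP pose, the force and the opening at its end, in the units of the state.
- get_state(): the state, without advancing time (a new reading comes with each control period).
- optics.grab_frame(name): name is "scene" or "side" or "wrist"; returns a dict with "image" (420x560x3 uint8, red, green, blue), "camera_matrix" (3x3 intrinsics, pixels), "dist_coeffs" ([k1, k2, p1, p2, k3] as OpenCV has them; the pictures are not rectified), "T" (4x4, takes a point from camera to world coordinates); the wrist camera has in their place "T_tool_cam" (4x4, takes a point from camera to tool coordinates, whose origin is the TCP and whose axes are the tool frame's). Camera axes: x right, y up, looking along -z (the intrinsics and any distortion apply to the point x, -y, -z); pixel columns grow to the right and rows downward; lengths in mm; the calibration is good to about 2 mm. A picture is of the moment at which its call begins: read the wrist's pose just before it. There is no depth.
- order.hand_in(): hands the job in, once; it reports no verdict.
The state is a dict: "clock": time; "qpos": joint angles; "qd": joint speeds; "joint_efforts": joint torques, N m; "position": TCP position; "tool_rot": TCP orientation; "ft_force": force on the tool from outside, world axes, zero at the start; "torque": the same for the moment, N m; "width": opening from 0.0 (shut) to 1.0 (fully open).
Only numpy, scipy, OpenCV 4.12 (cv2) and the standard library are available. Lean on these libraries where they do the work, as an engineer would, in place of code of your own. Each camera call takes 0.05 s, during which the arm holds its last target. There are 200 camera calls.

## Working session

There is one attempt and no reset: what is moved stays moved. The work goes in short steps, Python scripts to look and compute and a tool call to move; the robot and the scene stay as the last step left them, time stands still between calls to the robot, and variables do not carry over. Pictures are saved under pics/ and viewed, on a budget of 10 in all, crops included, one or two more only if the job needs it, and the job is handed in when it is done.

Besides the shell and the picture viewer there is one more tool, called after "Call:" as name(argument=value, ...), one argument or row to a line, values as JSON. jog_arm: Moves the arm, as the interface text tells. Its arguments: {"type":"object","properties":{"motion":{"type":"array"},"grip_force":{"type":"number"}},"required":["motion"]}

```bash
mkdir -p pics
cat > h.py <<'E'
import numpy as np, cv2, json
from cell import get_state, optics, order, r
from scipy.spatial.transform import Rotation as R
def toolT():
    s=get_state(); q=s["tool_rot"]; T=np.eye(4)
    T[:3,:3]=R.from_quat([q[1],q[2],q[3],q[0]]).as_matrix(); T[:3,3]=s["position"]; return T
def grab(n):
    T0=toolT(); f=optics.grab_frame(n)
    T=np.array(f["T"]) if "T" in f else T0@np.array(f["T_tool_cam"])
    np.savez(n+".npz",img=f["image"],K=f["camera_matrix"],d=f["dist_coeffs"],T=T); return f["image"]
def load(n): return np.load(n+".npz")
def ray(n,uv):
    f=load(n); p=cv2.undistortPoints(np.array([[uv]],float),f["K"],f["d"])[0,0]
    return f["T"][:3,3], f["T"][:3,:3]@np.array([p[0],-p[1],-1])
def onz(n,uv,z):
    o,d=ray(n,uv); return o+d*(z-o[2])/d[2]
def proj(n,P):
    f=load(n); Ti=np.linalg.inv(f["T"]); P=np.atleast_2d(P).astype(float); c=P@Ti[:3,:3].T+Ti[:3,3]
    return cv2.projectPoints(c*[1,-1,-1],np.zeros(3),np.zeros(3),f["K"],f["d"])[0][:,0]
def tri(n1,a,n2,b):
    o1,d1=ray(n1,a);o2,d2=ray(n2,b);A=np.stack([d1,-d2],1);t=np.linalg.lstsq(A,o2-o1,rcond=None)[0]
    p,q=o1+d1*t[0],o2+d2*t[1]; return (p+q)/2,np.linalg.norm(p-q)
def save(n,f,box=None,s=1):
    i=load(n)["img"]
    if box: i=i[box[1]:box[3],box[0]:box[2]]
    cv2.imwrite("pics/"+f,cv2.resize(i[:,:,::-1],None,fx=s,fy=s,interpolation=cv2.INTER_CUBIC))
E
python3 - <<'E'
from h import *
a=grab("scene");b=grab("side");grab("wrist")
for n in("scene","side"): save(n,n+"0.png",s=1.42)
s=get_state();print(s["clock"],s["position"],toolT()[:3,:3].round(3).tolist(),s["width"],r.tcp_to_grasp)
for n in("scene","side","wrist"): print(n,load(n)["T"].round(2).tolist(),load(n)["K"].tolist())
E
```

```text
0.15 [ 166.11285342 -653.91549913  230.76477011] [[-0.969, -0.0, 0.246], [-0.246, 0.001, -0.969], [0.0, -1.0, -0.001]] 0.9996651930176265 18.700000000000003
scene [[0.32, -0.73, 0.61, 1058.36], [0.95, 0.26, -0.19, -119.34], [-0.02, 0.64, 0.77, 661.01], [0.0, 0.0, 0.0, 1.0]] [[392.34948619651203, 0.0, 282.90686107340576], [0.0, 392.34948619651203, 208.55240576747363], [0.0, 0.0, 1.0]]
side [[-0.67, 0.51, -0.54, 106.65], [-0.74, -0.45, 0.5, 507.27], [0.01, 0.73, 0.68, 743.06], [0.0, 0.0, 0.0, 1.0]] [[474.8809597659593, 0.0, 281.82963752672674], [0.0, 474.8809597659593, 206.6306792200627], [0.0, 0.0, 1.0]]
wrist [[0.25, 0.92, 0.3, 243.28], [-0.97, 0.24, 0.07, -635.63], [-0.0, -0.31, 0.95, 373.89], [0.0, 0.0, 0.0, 1.0]] [[302.88282640876025, 0.0, 276.98304963362006], [0.0, 302.88282640876025, 215.4625589390065], [0.0, 0.0, 1.0]]
```

View pics/scene0.png

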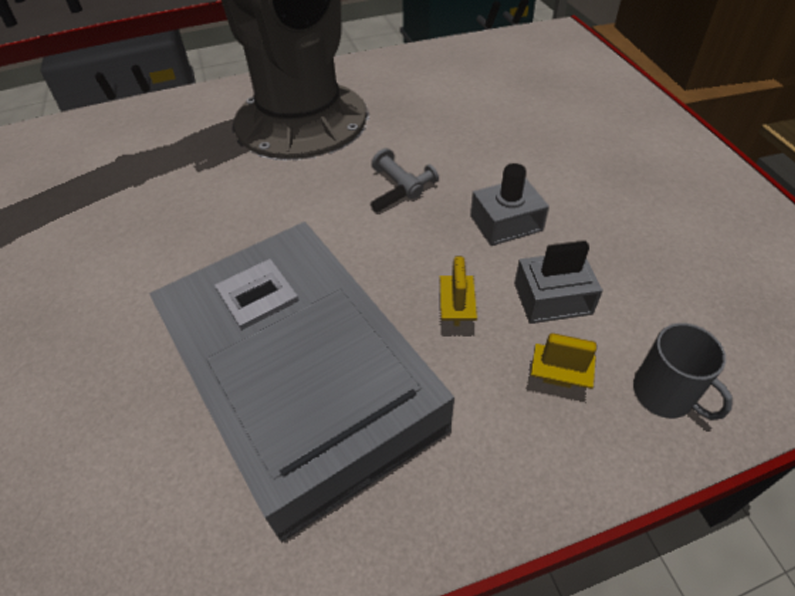

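View pics/side0.png

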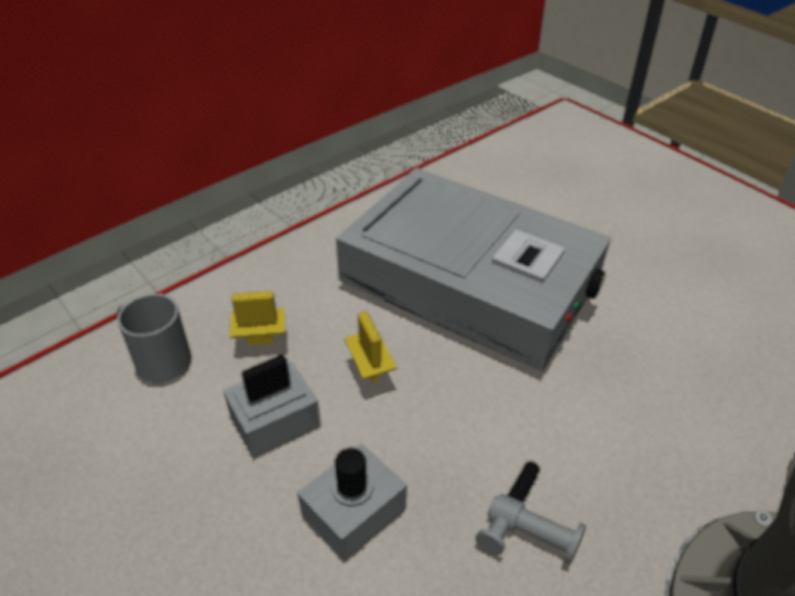

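The scene view shows these candidates (at 1.42x scale): the black flat paddle in a stand at (566,258), the round knob in a stand at (513,182), and yellow look-alikes at (459,285) and (567,360). The black paddle fits the description. The lock slot is at (256,293). In the side view the paddle is at (267,378) and the slot at (531,256). Next is one enlarged composite to confirm and measure.

Run:
```python
from h import *
B=[("scene",(355,155,435,230)),("scene",(140,170,220,245)),("side",(150,240,230,315)),("side",(335,150,415,225))]
t=[cv2.resize(load(n)["img"][b[1]:b[3],b[0]:b[2],::-1],None,fx=5,fy=4.0*1,interpolation=cv2.INTER_CUBIC) for n,b in B]
t=[cv2.resize(x,(400,300)) for x in t]
cv2.imwrite("pics/comp.png",np.vstack([np.hstack(t[:2]),np.hstack(t[2:])]))
```

```text
(no output)
```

View pics/comp.png

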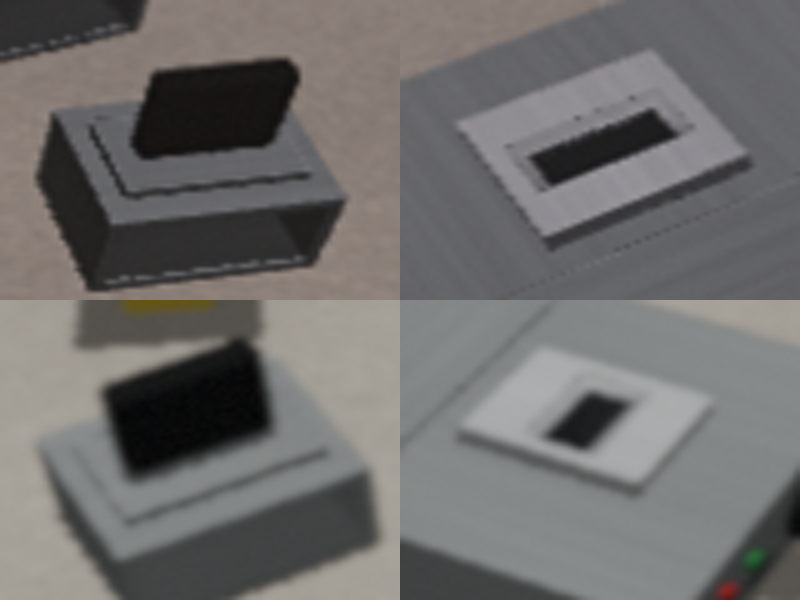

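The crop confirms the black flat paddle on a rectangular collar, hanging in its stand. The lock plate's corners and the slot are clear in both views.

Run:
```python
from h import *
S=lambda x,y:(140+(x-400)/5,170+y/4)
D=lambda x,y:(335+(x-400)/5,150+(y-300)/4)
for nm,n,f,pts in(("plate","scene",S,[(460,124),(655,52),(748,155),(547,238)]),("plate","side",D,[(460,433),(545,347),(714,402),(638,488)]),
  ("slot","scene",S,[(530,155),(655,108),(677,135),(548,185)]),("slot","side",D,[(545,440),(590,393),(632,393),(595,450)])):
    P=np.array([onz(n,f(*p),110) for p in pts]);e=np.diff(np.vstack([P,P[:1]]),axis=0)
    print(nm,n,P.mean(0).round(1),np.linalg.norm(e,axis=1).round(1),np.degrees(np.arctan2(e[:,1],e[:,0])).round(1))
K=lambda x,y:(355+x/5,155+y/4); L=lambda x,y:(150+x/5,240+(y-300)/4)
for n,f,pts in(("scene",K,[(92,125),(127,195),(310,175)]),("side",L,[(80,450),(128,522),(327,453)])):
    P=np.array([onz(n,f(*p),56) for p in pts]);e=np.diff(P,axis=0)
    print("collar",n,P.round(1).tolist(),((P[0]+P[2])/2).round(1),np.linalg.norm(e,axis=1).round(1),np.degrees(np.arctan2(e[:,1],e[:,0])).round(1))
a=tri("scene",K(152,72),"side",L(240,342));print("?",a)
# paddle outline centroid vs z=89
for n,f,pts in(("scene",K,[(145,157),(268,153),(297,66),(155,72)]),("side",L,[(130,477),(270,432),(243,342),(107,390)])):
    p=np.mean([f(*q) for q in pts],0);print("paddle",n,onz(n,p,89).round(1))
    b=[onz(n,f(*q),62) for q in pts[:2]];d=b[1]-b[0];print(np.linalg.norm(d),np.degrees(np.arctan2(d[1],d[0])),np.mean(b,0))
```

```text
plate scene [ 552.3 -158.2  110. ] [81.3 79.2 81.  81.3] [ 104.8   15.3  -73.7 -164.5]
plate side [ 545.6 -155.2  110. ] [86.9 81.4 82.3 80. ] [ -73.3 -166.6  105.9   16.6]
slot scene [ 555.7 -158.6  110. ] [51.  20.  52.1 20.5] [ 104.6   13.9  -75.  -169.3]
slot side [ 543.7 -153.9  110. ] [46.3 18.2 52.5 21.3] [ -73.8 -130.6  112.3   27.2]
collar scene [[588.6, 229.7, 56.0], [636.5, 220.9, 56.0], [649.9, 298.1, 56.0]] [619.3 263.9  56. ] [48.7 78.4] [-10.5  80.2]
collar side [[648.2, 295.8, 56.0], [602.1, 304.7, 56.0], [587.2, 227.7, 56.0]] [617.7 261.8  56. ] [47.  78.3] [ 169.1 -100.9]
? (array([613.45919061, 236.14762171, 116.33542575]), np.float64(6.5643220157833335))
paddle scene [623.1 261.8  89. ]
51.182633223553175 73.43213471541182 [627.80327933 260.95709092  62.        ]
paddle side [616.3 264.6  89. ]
54.666277884254974 -102.40721801150494 [612.51920263 265.48417296  62.        ]
```

Key: about (618.5, 263), long axis at 79.5°. Lock: about (549, -157), slot axis at 105°. I'll go above the key through a waypoint, turning the jaws to azimuth -10.5°.

```bash
cat >> h.py <<'E'
def plan(p,az):
    T=toolT(); d=T[:3,:3].T@(np.array(p,float)-T[:3,3]); a=np.degrees(np.arctan2(T[1,2],T[0,2]))
    s=get_state(); print("t",round(s["clock"],2),"pos",T[:3,3].round(1),"az",round(a,2),"tilt",T[:3,1].round(4),"F",np.round(s["ft_force"],1),"w",round(s["width"]*85.4,1),"q",np.round(s["qpos"],2))
    print("d",d.round(1),"spin",round((a-az+180)%360-180,2))
E
python3 -c "
from h import *
plan([520,-250,260],-45)"
```

```text
t 0.15 pos [ 166.1 -653.9  230.8] az -75.74 tilt [-3.e-04  1.e-03 -1.e+00] F [-0.1  0.5  0.4] w 85.4 q [ 1.17  0.43  0.07  1.61 -0.03  1.11 -0.07]
d [-442.4  -29.  -304.4] spin -30.74
```

Call:
jog_arm(
  motion=[
    {"hand": 85, "dx": -442, "dy": -29, "dz": -304, "spin": -31},
    {"hand": 85, "dx": -442, "dy": -29, "dz": -304, "spin": -31},
    {"hand": 85, "dx": -442, "dy": -29, "dz": -304, "spin": -31},
    {"hand": 85, "dx": -442, "dy": -29, "dz": -304, "spin": -31},
    {"hand": 85, "dx": -442, "dy": -29, "dz": -304, "spin": -31},
    {"hand": 85, "dx": -442, "dy": -29, "dz": -304, "spin": -31},
    {"hand": 85, "dx": -442, "dy": -29, "dz": -304, "spin": -31},
    {"hand": 85, "dx": -442, "dy": -29, "dz": -304, "spin": -31},
    {"hand": 85, "dx": -442, "dy": -29, "dz": -304, "spin": -31},
    {"hand": 85, "dx": -442, "dy": -29, "dz": -304, "spin": -31},
  ],
)

```text
clock: 1.15
position: [496.1, -277.0, 258.5]
tool_rot: [-0.272, 0.272, -0.653, 0.653]
ft_force: [0.1, -0.1, 0.6]
width: 0.992
```

```bash
python3 -c "
from h import *
plan([618.5,263,210],-10.5)"
```

```text
t 1.15 pos [ 496.1 -277.   258.5] az -44.76 tilt [ 1.e-04 -2.e-04 -1.e+00] F [ 0.1 -0.1  0.6] w 84.7 q [ 0.63  0.24 -0.27  1.8   0.07  1.1  -0.45]
d [-469.6   48.4 -293.4] spin -34.26
```

Call:
jog_arm(
  motion=[
    {"hand": 85, "dx": -465, "dy": 48, "dz": -290, "spin": -34},
    {"hand": 85, "dx": -465, "dy": 48, "dz": -290, "spin": -34},
    {"hand": 85, "dx": -465, "dy": 48, "dz": -290, "spin": -34},
    {"hand": 85, "dx": -465, "dy": 48, "dz": -290, "spin": -34},
    {"hand": 85, "dx": -465, "dy": 48, "dz": -290, "spin": -34},
    {"hand": 85, "dx": -465, "dy": 48, "dz": -290, "spin": -34},
    {"hand": 85, "dx": -465, "dy": 48, "dz": -290, "spin": -34},
    {"hand": 85, "dx": -465, "dy": 48, "dz": -290, "spin": -34},
    {"hand": 85, "dx": -465, "dy": 48, "dz": -290, "spin": -34},
    {"hand": 85, "dx": -465, "dy": 48, "dz": -290, "spin": -34},
  ],
)

```text
clock: 2.15
position: [605.7, 208.8, 214.4]
tool_rot: [-0.451, 0.451, -0.545, 0.545]
ft_force: [0.5, -0.1, 0.5]
width: 0.995
```

Call:
jog_arm(
  motion=[
    {"hand": 85},
    {"hand": 85},
    {"hand": 85},
  ],
)

```text
validation failed for argument at $.mo...
```

```bash
python3 -c "
from h import *
plan([618.5,263,210],-10.5)
grab('wrist'); save('wrist','w1.png',s=1.42)
print(proj('wrist',[[618.5,263,89],[618.5,263,116]]))"
```

```text
t 2.15 pos [605.7 208.8 214.4] az -10.77 tilt [-1.e-04 -2.e-04 -1.e+00] F [ 0.5 -0.1  0.5] w 85.0 q [-0.01  0.44 -0.56  1.68  0.25  1.1  -0.83]
d [-55.6   4.4   2.4] spin -0.27
[[278.41077721 144.98556404]
 [278.55761221 147.88764504]]
```

View pics/w1.png

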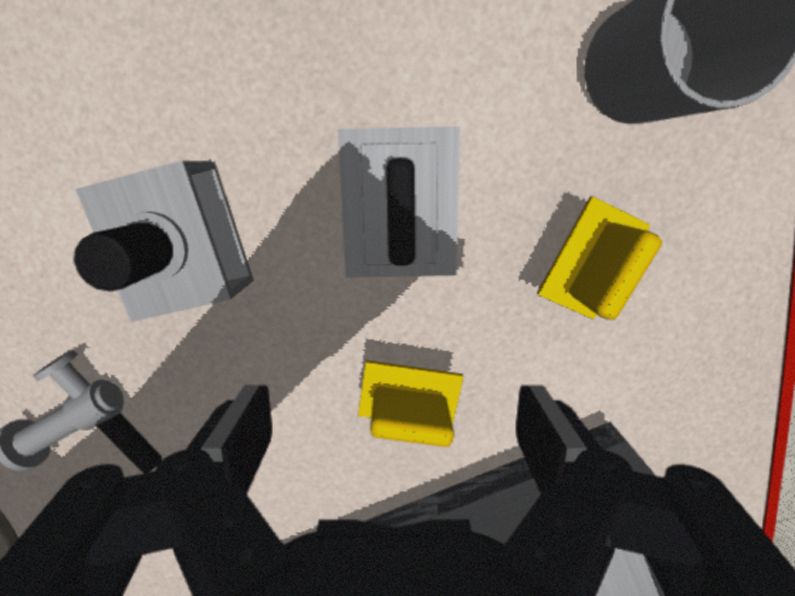

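The wrist view shows the black paddle at (400,211) at 1.42x, parallel to the jaw plane as wanted. The yellow look-alikes at (411,412) and (605,270) are clear of the path down.

```bash
python3 -c "
from h import *
s=1.42
a=onz('wrist',(399.5/s,157/s),116);b=onz('wrist',(401.5/s,265/s),116);d=a-b
print(a,b,(a+b)/2,np.linalg.norm(d),np.degrees(np.arctan2(d[1],d[0])))
c=[onz('wrist',(x/s,y/s),62) for x,y in((361,143),(437,143),(440,265),(362,265))];print(np.mean(c,0))
m=(np.array((a+b)/2));plan([m[0],m[1],150],-10.5); print(get_state()['qd'])"
```

```text
[625.71732585 289.94395488 116.        ] [616.11860105 231.94677285 116.        ] [620.91796345 260.94536387 116.        ] 58.78612626285925 80.60254469714873
[621.25521137 259.8906028   62.        ]
t 2.2 pos [605.  218.2 213.8] az -10.34 tilt [-8.0e-04  4.6e-03 -1.0e+00] F [-4.3  7.  -1.2] w 85.1 q [-0.02  0.44 -0.56  1.67  0.25  1.1  -0.84]
d [-44.6  64.    8.1] spin 0.16
[ 0.05183337 -0.04816024 -0.02243272  0.07751207 -0.05292744 -0.01816686
  0.14057522]
```

Call:
jog_arm(
  motion=[
    {"hand": 85, "dx": -44, "dy": 64, "dz": 8, "spin": 0},
    {"hand": 85, "dx": -44, "dy": 64, "dz": 8, "spin": 0},
    {"hand": 85, "dx": -44, "dy": 64, "dz": 8, "spin": 0},
    {"hand": 85, "dx": -44, "dy": 64, "dz": 8, "spin": 0},
    {"hand": 85, "dx": -44, "dy": 64, "dz": 8, "spin": 0},
    {"hand": 85, "dx": -44, "dy": 64, "dz": 8, "spin": 0},
  ],
)

```text
clock: 2.8
position: [622.3, 247.9, 152.2]
tool_rot: [-0.451, 0.45, -0.545, 0.545]
ft_force: [-0.6, 0.2, 0.7]
width: 0.993
```

```bash
python3 -c "
from h import *
plan([620.5,261.5,73],-10)
"
```

```text
t 2.8 pos [622.3 247.9 152.2] az -10.82 tilt [ 1.9e-03  3.0e-04 -1.0e+00] F [-0.6  0.2  0.7] w 84.8 q [-0.09  0.54 -0.53  1.66  0.31  1.02 -0.92]
d [-12.9  79.2  -4.5] spin -0.82
```

Call:
jog_arm(
  motion=[
    {"hand": 85, "dx": -13, "dy": 0, "dz": -4, "spin": -1},
    {"hand": 85, "dx": -13, "dy": 0, "dz": -4, "spin": -1},
    {"hand": 85, "dx": -13, "dy": 0, "dz": -4, "spin": -1},
    {"hand": 85, "dx": -13, "dy": 0, "dz": -4, "spin": -1},
  ],
)

```text
clock: 3.2
position: [620.1, 262.2, 150.8]
tool_rot: [-0.456, 0.456, -0.541, 0.541]
ft_force: [-0.2, 0.1, -0.5]
width: 0.999
```

```bash
python3 -c "
from h import *
plan([620.5,261.5,73],-10)
"
```

```text
t 3.2 pos [620.1 262.2 150.8] az -9.75 tilt [ 1.e-04 -1.e-04 -1.e+00] F [-0.2  0.1 -0.5] w 85.3 q [-0.11  0.55 -0.54  1.65  0.32  1.03 -0.92]
d [ 0.6 77.8  0.5] spin 0.25
```

Call:
jog_arm(
  motion=[
    {"hand": 85, "dx": 0, "dy": 40, "dz": 0, "spin": 0},
    {"hand": 85, "dx": 0, "dy": 77, "dz": 0, "spin": 0},
    {"hand": 85, "dx": 0, "dy": 77, "dz": 0, "spin": 0},
    {"hand": 85, "dx": 0, "dy": 77, "dz": 0, "spin": 0},
    {"hand": 30, "dx": 0, "dy": 77, "dz": 0, "spin": 0},
    {"hand": 10, "dx": 0, "dy": 77, "dz": 0, "spin": 0},
    {"hand": 10, "dx": 0, "dy": 77, "dz": 0, "spin": 0},
    {"hand": 10, "dx": 0, "dy": 77, "dz": 0, "spin": 0},
    {"hand": 10, "dx": 0, "dy": 77, "dz": 0, "spin": 0},
    {"hand": 10, "dx": 0, "dy": 77, "dz": 0, "spin": 0},
  ],
  grip_force=50,
)

```text
clock: 4.2
position: [620.3, 262.3, 74.3]
tool_rot: [-0.456, 0.455, -0.541, 0.541]
ft_force: [-0.7, -1.8, 6.3]
width: 0.178
```

```bash
python3 -c "
from h import *
plan([620.5,261.5,215],-10)
"
```

```text
t 4.2 pos [620.3 262.3  74.3] az -9.75 tilt [ 6.e-04  2.e-04 -1.e+00] F [-0.7 -1.8  6.3] w 15.2 q [-0.13  0.64 -0.5   1.7   0.38  0.9  -0.96]
d [   0.8 -140.7    0.4] spin 0.25
```

Call:
jog_arm(
  motion=[
    {"hand": 10, "dx": 0, "dy": -20, "dz": 0, "spin": 0},
    {"hand": 10, "dx": 0, "dy": -45, "dz": 0, "spin": 0},
    {"hand": 10, "dx": 0, "dy": -75, "dz": 0, "spin": 0},
    {"hand": 10, "dx": 0, "dy": -110, "dz": 0, "spin": 0},
    {"hand": 10, "dx": 0, "dy": -141, "dz": 0, "spin": 0},
    {"hand": 10, "dx": 0, "dy": -141, "dz": 0, "spin": 0},
    {"hand": 10, "dx": 0, "dy": -141, "dz": 0, "spin": 0},
  ],
)

```text
clock: 4.9
position: [620.2, 262.2, 215.0]
tool_rot: [-0.456, 0.455, -0.541, 0.541]
ft_force: [0.7, 0.4, -2.5]
width: 0.186
```

```bash
python3 -c "
from h import *
plan([549,-100,220],15)
"
```

```text
t 4.9 pos [620.2 262.2 215. ] az -9.75 tilt [ 8.e-04  1.e-04 -1.e+00] F [ 0.7  0.4 -2.5] w 15.9 q [-0.09  0.49 -0.56  1.6   0.28  1.13 -0.89]
d [369.1  -5.1  -8.8] spin -24.75
```

Call:
jog_arm(
  motion=[
    {"hand": 10, "dx": 497, "dy": -10, "dz": 35, "spin": -25},
    {"hand": 10, "dx": 497, "dy": -10, "dz": 35, "spin": -25},
    {"hand": 10, "dx": 497, "dy": -10, "dz": 35, "spin": -25},
    {"hand": 10, "dx": 497, "dy": -10, "dz": 35, "spin": -25},
    {"hand": 10, "dx": 497, "dy": -10, "dz": 35, "spin": -25},
    {"hand": 10, "dx": 497, "dy": -10, "dz": 35, "spin": -25},
    {"hand": 10, "dx": 497, "dy": -10, "dz": 35, "spin": -25},
    {"hand": 10, "dx": 497, "dy": -10, "dz": 35, "spin": -25},
    {"hand": 10, "dx": 497, "dy": -10, "dz": 35, "spin": -25},
    {"hand": 10, "dx": 497, "dy": -10, "dz": 35, "spin": -25},
  ],
)

```text
clock: 5.9
position: [569.1, -235.5, 223.3]
tool_rot: [-0.562, 0.562, -0.43, 0.429]
ft_force: [1.7, -0.5, -1.6]
width: 0.183
```

```bash
python3 -c "
from h import *
plan([570,-234,225],15)
"
```

```text
t 5.9 pos [ 569.1 -235.5  223.3] az 15.24 tilt [-1.9e-03  7.0e-04 -1.0e+00] F [ 1.7 -0.5 -1.6] w 15.6 q [ 0.7   0.39 -0.54  1.72  0.22  1.09  0.37]
d [-1.2 -1.7  1.2] spin 0.24
```

Call:
jog_arm(
  motion=[
    {"hand": 10, "dx": 0, "dy": 0, "dz": 0, "spin": 0},
    {"hand": 10, "dx": 0, "dy": 0, "dz": 0, "spin": 0},
    {"hand": 10, "dx": 0, "dy": 0, "dz": 0, "spin": 0},
  ],
)

```text
clock: 6.2
position: [570.2, -232.2, 223.7]
tool_rot: [0.562, -0.562, 0.43, -0.428]
ft_force: [0.2, 0.2, -1.6]
width: 0.185
```

```bash
python3 -c "
from h import *
plan([570,-234,225],15)
grab('wrist'); save('wrist','w2.png',s=1.42)"
```

```text
t 6.2 pos [ 570.2 -232.2  223.7] az 15.31 tilt [-0.0013  0.0012 -1.    ] F [ 0.2  0.2 -1.6] w 15.8 q [ 0.7   0.39 -0.54  1.72  0.22  1.09  0.36]
d [ 1.6 -1.3 -0.7] spin 0.31
```

View pics/w2.png

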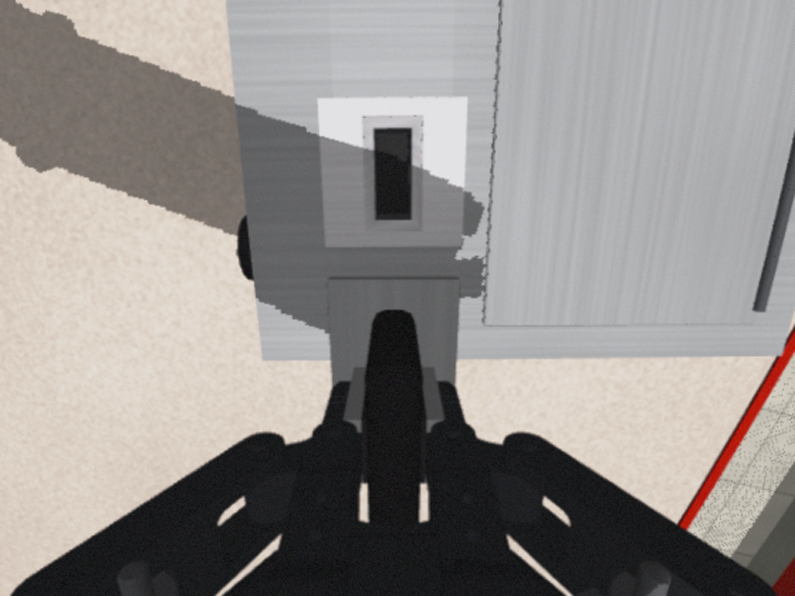

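The wrist view shows the slot mouth centred near (393,173) and the plate corners at (318,98), (467,97), (462,246), (325,247). The collar's front edge runs from (328,278) to (459,278).

```bash
python3 -c "
from h import *
s=1.42
def q(pts,z):
    P=np.array([onz('wrist',(x/s,y/s),z) for x,y in pts]);e=np.diff(np.vstack([P,P[:1]]),axis=0)
    print(P.mean(0).round(1),np.linalg.norm(e,axis=1).round(1),np.degrees(np.arctan2(e[:,1],e[:,0])).round(1));return P
q([(318,98),(467,97),(462,246),(325,247)],110)
q([(362,115),(423,115),(421,231),(367,231)],110)
P=q([(328,278),(459,278)],223.7-12.3)
T=load('wrist'); m=P.mean(0); e=P[0]-P[1]; a=np.arctan2(e[1],e[0])-np.pi/2
u=np.array([np.cos(a),np.sin(a),0]);print('edge mid',m,'axis',np.degrees(a),'cands',m+40*u,m-40*u)
"
```

```text
[ 551.3 -161.2  110. ] [81.6 82.3 82.5 82.4] [  15.7  -74.  -164.2  105.4]
[ 551.4 -161.   110. ] [33.7 64.  32.1 64.1] [  15.3  -74.6 -164.7  106.8]
[ 561.  -195.2  211.4] [48.8 48.8] [  15.3 -164.7]
edge mid [ 560.9720981 -195.1724369  211.4      ] axis -254.65080641661183 cands [ 550.38405362 -156.59921673  211.4       ] [ 571.56014257 -233.74565706  211.4       ]
```

Call:
jog_arm(
  motion=[
    {"hand": 10, "dx": -38, "dy": 0, "dz": 0, "spin": 0},
    {"hand": 10, "dx": -76, "dy": 0, "dz": 0, "spin": 0},
    {"hand": 10, "dx": -76, "dy": 0, "dz": 0, "spin": 0},
    {"hand": 10, "dx": -76, "dy": 0, "dz": 0, "spin": 0},
    {"hand": 10, "dx": -76, "dy": 0, "dz": 0, "spin": 0},
  ],
)

```text
clock: 6.75
position: [550.7, -160.2, 224.7]
tool_rot: [-0.562, 0.562, -0.429, 0.429]
ft_force: [1.2, -0.1, -1.2]
width: 0.177
```

```bash
python3 -c "
from h import *
plan([550,-159.6,180],15.3)"
```

```text
t 6.75 pos [ 550.7 -160.2  224.7] az 15.28 tilt [ 1.e-04 -2.e-04 -1.e+00] F [ 1.2 -0.1 -1.2] w 15.1 q [ 0.64  0.32 -0.57  1.82  0.2   1.06  0.26]
d [-0.7 44.7 -0.5] spin -0.02
```

Aligned. I'll lower it at a moderate rate to about 6 mm above home, then check.

Call:
jog_arm(
  motion=[
    {"hand": 10, "dx": 0, "dy": 22, "dz": 0, "spin": 0},
    {"hand": 10, "dx": 0, "dy": 42, "dz": 0, "spin": 0},
    {"hand": 10, "dx": 0, "dy": 54, "dz": 0, "spin": 0},
    {"hand": 10, "dx": 0, "dy": 64, "dz": 0, "spin": 0},
    {"hand": 10, "dx": 0, "dy": 74, "dz": 0, "spin": 0},
    {"hand": 10, "dx": 0, "dy": 83, "dz": 0, "spin": 0},
    {"hand": 10, "dx": 0, "dy": 90, "dz": 0, "spin": 0},
    {"hand": 10, "dx": 0, "dy": 90, "dz": 0, "spin": 0},
  ],
)

```text
clock: 7.55
position: [550.1, -160.1, 133.9]
tool_rot: [-0.562, 0.562, -0.43, 0.429]
ft_force: [-0.1, -0.4, -2.0]
width: 0.179
```

```bash
python3 -c "
from h import *
plan([550,-159.6,128],15.3); print(get_state()['torque'])"
```

```text
t 7.55 pos [ 550.1 -160.1  133.9] az 15.26 tilt [-1.e-03  4.e-04 -1.e+00] F [-0.1 -0.4 -2. ] w 15.3 q [ 0.61  0.42 -0.54  1.9   0.27  0.9   0.2 ]
d [-0.5  5.9 -0. ] spin -0.04
[0.05293214 0.03087988 0.02553956]
```

Blade is in the slot with no contact force. Pushing home.

Call:
jog_arm(
  motion=[
    {"hand": 10, "dx": 0, "dy": 2, "dz": 0, "spin": 0},
    {"hand": 10, "dx": 0, "dy": 4, "dz": 0, "spin": 0},
    {"hand": 10, "dx": 0, "dy": 5, "dz": 0, "spin": 0},
    {"hand": 10, "dx": 0, "dy": 6, "dz": 0, "spin": 0},
    {"hand": 10, "dx": 0, "dy": 6, "dz": 0, "spin": 0},
    {"hand": 10, "dx": 0, "dy": 6, "dz": 0, "spin": 0},
  ],
)

```text
clock: 8.15
position: [550.6, -160.1, 128.8]
tool_rot: [0.562, -0.562, 0.429, -0.429]
ft_force: [0.2, 0.5, -1.0]
width: 0.179
```

```bash
python3 -c "
from h import *
plan([550,-159.6,128],15.3); print(get_state()['torque'])"
```

```text
t 8.15 pos [ 550.6 -160.1  128.8] az 15.25 tilt [ 2.e-04  0.e+00 -1.e+00] F [ 0.2  0.5 -1. ] w 15.3 q [ 0.6   0.43 -0.54  1.9   0.28  0.88  0.19]
d [-0.7  0.8 -0.4] spin -0.05
[-0.04135995  0.01698568 -0.02292946]
```

Call:
jog_arm(
  motion=[
    {"hand": 10, "dx": 0, "dy": 1, "dz": 0, "spin": 0},
    {"hand": 10, "dx": 0, "dy": 2, "dz": 0, "spin": 0},
    {"hand": 10, "dx": 0, "dy": 2, "dz": 0, "spin": 0},
    {"hand": 10, "dx": 0, "dy": 2, "dz": 0, "spin": 0},
  ],
)

```text
clock: 8.55
position: [550.7, -160.2, 128.1]
tool_rot: [-0.562, 0.562, -0.429, 0.43]
ft_force: [-8.4, 1.5, 22.2]
width: 0.18
```

```bash
python3 -c "
from h import *
plan([550,-159.6,128],15.3); print(get_state()['torque'])"
```

```text
t 8.55 pos [ 550.7 -160.2  128.1] az 15.24 tilt [ 6.e-04 -9.e-04 -1.e+00] F [-8.4  1.5 22.2] w 15.4 q [ 0.6   0.43 -0.54  1.9   0.28  0.88  0.19]
d [-0.8  0.1 -0.5] spin -0.06
[ 0.3595305   1.95037118 -0.08569752]
```

Collar is on the plate (Fz 22 N, TCP 128.1 as predicted). I'll ease off a little and turn clockwise.

Call:
jog_arm(
  motion=[
    {"hand": 10, "dx": 0, "dy": -1, "dz": 0, "spin": 4},
    {"hand": 10, "dx": 0, "dy": -1, "dz": 0, "spin": 9},
    {"hand": 10, "dx": 0, "dy": -1, "dz": 0, "spin": 14},
    {"hand": 10, "dx": 0, "dy": -1, "dz": 0, "spin": 19},
    {"hand": 10, "dx": 0, "dy": -1, "dz": 0, "spin": 24},
    {"hand": 10, "dx": 0, "dy": -1, "dz": 0, "spin": 29},
    {"hand": 10, "dx": 0, "dy": -1, "dz": 0, "spin": 34},
    {"hand": 10, "dx": 0, "dy": -1, "dz": 0, "spin": 39},
    {"hand": 10, "dx": 0, "dy": -1, "dz": 0, "spin": 40},
    {"hand": 10, "dx": 0, "dy": -1, "dz": 0, "spin": 40},
  ],
)

```text
clock: 9.55
position: [550.6, -160.0, 128.2]
tool_rot: [-0.381, 0.381, -0.596, 0.596]
ft_force: [-3.5, 0.5, 6.6]
width: 0.18
```

```bash
python3 -c "
from h import *
plan([550,-159.6,128],15.3-80); print(get_state()['torque'])"
```

```text
t 9.55 pos [ 550.6 -160.   128.2] az -24.78 tilt [ 3.e-04 -2.e-04 -1.e+00] F [-3.5  0.5  6.6] w 15.4 q [ 0.49  0.4  -0.39  1.91  0.2   0.86 -0.44]
d [-0.1  0.2 -0.7] spin 39.92
[ 0.16331802  0.70195439 -0.03819302]
```

Call:
jog_arm(
  motion=[
    {"hand": 10, "dx": 0, "dy": 0, "dz": 0, "spin": 5},
    {"hand": 10, "dx": 0, "dy": 0, "dz": 0, "spin": 10},
    {"hand": 10, "dx": 0, "dy": 0, "dz": 0, "spin": 15},
    {"hand": 10, "dx": 0, "dy": 0, "dz": 0, "spin": 20},
    {"hand": 10, "dx": 0, "dy": 0, "dz": 0, "spin": 25},
    {"hand": 10, "dx": 0, "dy": 0, "dz": 0, "spin": 30},
    {"hand": 10, "dx": 0, "dy": 0, "dz": 0, "spin": 35},
    {"hand": 10, "dx": 0, "dy": 0, "dz": 0, "spin": 40},
    {"hand": 10, "dx": 0, "dy": 0, "dz": 0, "spin": 40},
    {"hand": 10, "dx": 0, "dy": 0, "dz": 0, "spin": 40},
  ],
)

```text
clock: 10.55
position: [550.6, -160.3, 128.2]
tool_rot: [-0.155, 0.154, -0.69, 0.69]
ft_force: [-2.9, 0.1, 7.0]
width: 0.179
```

```bash
python3 -c "
from h import *
plan([550,-159.6,128],15.3-80); print(get_state()['torque'])
grab('scene');grab('side')
a=cv2.resize(load('scene')['img'][130:400,80:360],(400,386));b=cv2.resize(load('side')['img'][80:300,220:448],(400,386))
cv2.imwrite('pics/turn.png',np.hstack([a,b])[:,:,::-1])"
```

```text
t 10.55 pos [ 550.6 -160.3  128.2] az -64.76 tilt [ 3.e-04 -4.e-04 -1.e+00] F [-2.9  0.1  7. ] w 15.3 q [ 0.37  0.39 -0.24  1.92  0.12  0.85 -1.07]
d [ 0.3  0.2 -0.8] spin -0.06
[-0.0686945   0.63045777 -0.03754831]
```

View pics/turn.png

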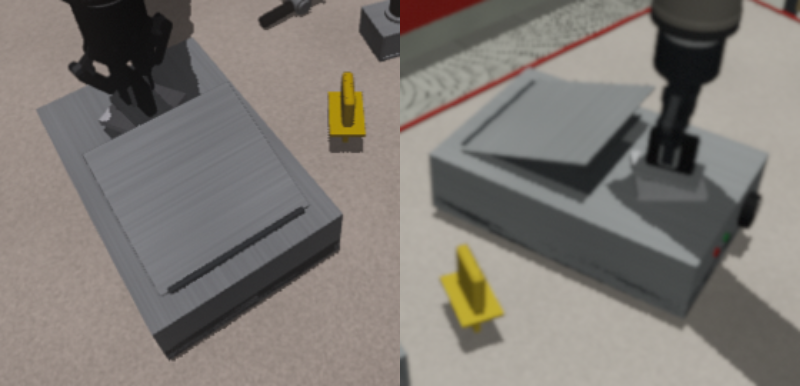

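The hatch is up in both views ((575,125) in the right half) and the key turned 80°. Releasing with a moderate opening, then going straight up.

Call:
jog_arm(
  motion=[
    {"hand": 50, "dx": 0, "dy": 0, "dz": 0, "spin": 0},
    {"hand": 50, "dx": 0, "dy": 0, "dz": 0, "spin": 0},
    {"hand": 50, "dx": 0, "dy": 0, "dz": 0, "spin": 0},
    {"hand": 50, "dx": 0, "dy": 0, "dz": 0, "spin": 0},
    {"hand": 50, "dx": 0, "dy": -15, "dz": 0, "spin": 0},
    {"hand": 50, "dx": 0, "dy": -35, "dz": 0, "spin": 0},
    {"hand": 50, "dx": 0, "dy": -70, "dz": 0, "spin": 0},
    {"hand": 50, "dx": 0, "dy": -120, "dz": 0, "spin": 0},
    {"hand": 50, "dx": 0, "dy": -150, "dz": 0, "spin": 0},
    {"hand": 50, "dx": 0, "dy": -150, "dz": 0, "spin": 0},
  ],
)

```text
clock: 11.65
position: [552.4, -160.4, 283.7]
tool_rot: [-0.157, 0.152, -0.689, 0.691]
ft_force: [1.5, -1.3, -0.0]
width: 0.58
```

Call:
jog_arm(
  motion=[
    {"hand": 50, "dx": 120, "dy": 0, "dz": 0, "spin": 0},
    {"hand": 50, "dx": 120, "dy": 0, "dz": 0, "spin": 0},
    {"hand": 50, "dx": 120, "dy": 0, "dz": 0, "spin": 0},
    {"hand": 50, "dx": 120, "dy": 0, "dz": 0, "spin": 0},
    {"hand": 50, "dx": 120, "dy": 0, "dz": 0, "spin": 0},
  ],
)

```text
clock: 12.15
position: [442.1, -211.3, 278.5]
tool_rot: [-0.155, 0.154, -0.69, 0.69]
ft_force: [1.0, 0.4, 0.2]
width: 0.585
```

```bash
python3 -c "
from h import *
plan([550,-159.6,278],15.3-80)
for n in('scene','side','wrist'): grab(n)
a=cv2.resize(load('wrist')['img'],(400,300));b=cv2.resize(load('side')['img'][100:250,280:480],(400,300));c=cv2.resize(load('scene')['img'][110:410,80:480],(400,300))
for n in('side','scene','wrist'): print(n,proj(n,[[551,-161,110],[551,-161,143]]).round(0).tolist())
cv2.imwrite('pics/end.png',np.vstack([np.hstack([a,b]),np.hstack([c,c*0])])[:,:,::-1])"
```

```text
t 12.15 pos [ 442.1 -211.3  278.5] az -64.77 tilt [ 1.1e-03 -3.0e-04 -1.0e+00] F [1.  0.4 0.2] w 49.9 q [ 0.51  0.09 -0.21  1.94  0.02  1.11 -0.84]
d [-119.7    0.6   -0.8] spin -0.07
side [[373.0, 177.0], [375.0, 164.0]]
scene [[179.0, 205.0], [175.0, 193.0]]
wrist [[277.0, 74.0], [277.0, 69.0]]
```

View pics/end.png

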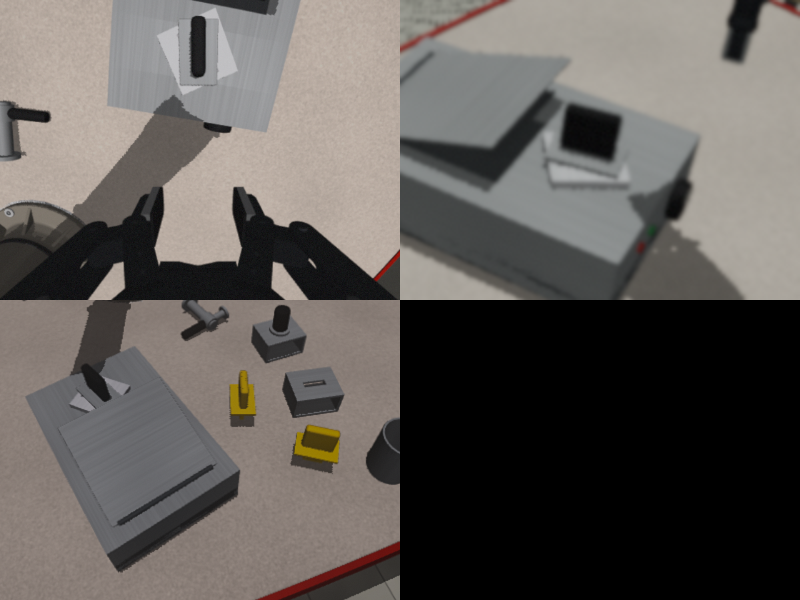

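The end views show the key upright in the lock, with its collar on the plate. Its handle is at side pixel (375.5,165.5), against (375,164) predicted for fully home. The hatch is open, the gripper is clear, and the knob key and yellow parts are in place.

```bash
python3 -c "
from h import *
print(order.hand_in())"
```

```text
the job is handed in; nothing more can be done
None
```

The flat-bladed black key is fully home in the lock and released, and the hatch has sprung open. I handed the job in at about 12.3 s on the robot clock.

- **Key home:** the collar met the plate at 22 N, with the tool within 0.2 mm of the height I expected. In the last side picture the handle was within about 2 pixels of where a fully home key should be.
- **Turn and hatch:** I turned the key 80° clockwise, and the hatch showed open in both fixed cameras before and after I let go.
- **Left alone:** the round-knobbed key is still in its stand, the yellow look-alikes have not moved, and the gripper is clear of everything.
- **Disagreement:** the first fixed-camera lock positions differed by about 7 mm. I placed the key using a closer wrist-camera measurement instead. In the last wrist picture the plate sits at a different angle from the key. I take that to be the lock's 22° play, but I did not measure it.

I viewed 7 of the 10 budgeted pictures. No check failed, but one jog call, a short pause, was refused for a malformed argument and had no effect.

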